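Index the bun-tin carousel to the next empty tin

ROBOT

A 6-joint arm with a two-finger parallel gripper is mounted at the origin on the work surface. World frame = base frame: x ahead of the robot, y to its left, z up, the work surface at z = 0. Lengths are in mm, angles in rad, forces in N, time in s.
With the tool pointing down it reaches from about 350 to 775 mm from the base axis. Payload 7.3 kg.
Tool frame: the origin (TCP) lies at the very end of the fingers, on their centre line; the grasp point (between the pads) lies 19 mm behind it; x points along the fingers, z is the direction in which the jaws open and shut, and the axes are right-handed (so a half turn about x gives the same grasp; the last joint's range is limited). The gripper opens to 92 mm and grips with 3 to 60 N. Pads are 19 mm wide; open, the fingers measure 130 mm over their backs; the gripper's body (75 mm by 190 mm) begins 47 mm behind the grasp point.
Start: joints at [1.134, 0.342, 1.524, -0, 1.275, -0.146], TCP at [150.512, 502.982, 226.741] pointing down, gripper open.
Joint ranges: [-2.53, 2.53], [-0.77, 2.02], [0.04, 2.7], [-1, 4.14], [0.28, 2.66], [-3.11, 3.11]. Speed limits (rad/s): [2.57, 2.57, 3.14, 3.14, 3.14, 3.14].

INTERFACE

Orientations are given as [roll, pitch, yaw] about the fixed x, y, z axes, in that order (R = Rz(yaw) Ry(pitch) Rx(roll)).
In Python, from plant import * gives the robot as it stands.
- The arm moves only by the tool carry_out, never from a script. Its argument "rows" is a list of rows, each a list of 4 numbers: the shift along the world's x, y, z in mm, then the turn about the world's z in degrees. In form: [[x, y, z, twist], ...]. A call has 1 to 20 rows; each row is the pose to reach, as a shift and turn from the pose measured when the call began; what a row does not reach only later rows make up. A row lasts 1/12 s, in which the tool goes at most 41.7 mm and 7.16 degrees, less where a joint would pass 70% of its speed; a pose out of reach is approached as far as the arm can. A call with a gripper value outside its range is refused whole. "hand" is the finger opening in mm, from 0 to 91.8, set as the call begins (left out, the last holds). The fingers move at their own pace and stop on an object; the grip force is fixed at half the most. Time passes only in rows, so rows that repeat a pose let the fingers close. It gives the time, the measured TCP pose, the force and the opening at its end, in the units of the state.
- get_obs(): the state, without advancing time (a new reading comes with each control period).
- capture(name): name is "side" or "top" or "wrist"; returns the picture (420x560x3 uint8, red, green, blue); there is no depth.
- camera_info(name): a dict with "camera_matrix" (3x3 intrinsics, pixels), "dist" ([k1, k2, p1, p2, k3] as OpenCV has them; the pictures are not rectified), "pose" (4x4, takes a point from camera to world coordinates); the wrist camera has in their place "mount" (4x4, takes a point from camera to tool coordinates, whose origin is the TCP and whose axes are the tool frame's). Camera axes: x right, y down, z forward; pixel columns grow to the right and rows downward; lengths in mm; the calibration is good to about 2 mm. A picture is of the moment at which its call begins: read the wrist's pose just before it. camera_info takes no time and is no camera call.
- close_job(): hands the job in, once; it reports no verdict.
The state is a dict: "time": time; "joint_positions": joint angles; "dq": joint speeds; "tau": joint torques, N m; "tool_pos": TCP position; "tcp_rot": TCP orientation; "contact_force": force on the tool from outside, world axes, zero at the start; "moment": the same for the moment, N m; "grip_width": finger opening in mm.
Only numpy, scipy, OpenCV 4.12 (cv2) and the standard library are available. Lean on these libraries where they do the work, as an engineer would, in place of code of your own. Each camera call takes 0.05 s, during which the arm holds its last target. There are 200 camera calls.

TASK

Push the six-tin carousel round by exactly one place, clockwise as seen from above, so that the next empty tin clicks to rest under the red dough chute. The upright blue posts on its rim are there to push on; never turn it the wrong way or past that place, and leave the jar and the bowl where they stand.

Things in the scene. Friction and masses are not known exactly. Their poses are not given: they have to be found in the camera images.
- carousel: White drum base of the tin carousel, fixed. Origin on its vertical axis at table level; +x points to the red chute (95 mm out, 155 to 245 mm up, 100 mm wide; column 195 mm out). On it a 300 mm disc, top 69 mm up, with 6 tins (tops 93 mm, dough to 101) and between them 6 blue posts, 14 mm thick, tops 139 mm, centres 120 mm from the axis at 30+60k deg - turntable angle from +x, anticlockwise.
- turntable (a joint): Turntable angle, rad, growing clockwise from above. Starts within 0.06 of 0, in a notch, a filled tin under the chute; the next notch, an empty tin there, is at 1.047 (60 deg). Notches every 60 deg, all alike. Turning takes up to 0.5 N m (5 N at a post), most a quarter of the way; past half-way (0.52) the detent pulls it on into the next notch by itself and damping stops it there.
- jar: Bystander: closed amber jar with a red cap, 72 mm across, 120 mm tall, 0.4 kg, loose, upright. Origin: centre of its underside.
- bowl: Bystander: small white bowl, 110 mm across at the rim, 60 mm tall, 0.35 kg, loose, upright. Origin: centre of its underside.

How it is judged (in metres and radians):
At the end, for the whole second after the job is handed in: The turntable rests in the next notch, one place (60 deg) clockwise from its start, within 10 deg, with an empty tin under the chute, and is no longer turning (value of joint turntable between 0.872 and 1.222 rad and velocity of joint turntable between -0.05 and 0.05 rad/s); the robot touches nothing.
It fails at once if the turntable is turned the wrong way (more than 30 deg anticlockwise) (value of joint turntable below -0.524 rad).
It fails at once if the turntable is pushed past the next place (more than 90 deg clockwise) (value of joint turntable above 1.571 rad).
It fails at once if the jar or the bowl is moved more than 30 mm or tipped more than 30 deg (distance of any of jar, bowl from where it was at the start of the episode above 0.03 m or angle between any of jar, bowl's own z axis and vertical above 0.524 rad).
It also fails if it takes over 32 s, if anything falls off the work surface, if the arm or the gripper's body presses on something with over 40 N, if the wrist force passes 120 N, or if a joint passes its speed limit or range.

## Working session

There is one attempt and no reset: what is moved stays moved. The work goes in short steps, Python scripts to look and compute and a tool call to move; the robot and the scene stay as the last step left them, time stands still between calls to the robot, and variables do not carry over. Pictures are saved under pics/ and viewed, about 8 in all and at most 12, crops included, and the job is handed in when it is done.

Besides the shell and the picture viewer there is one more tool, called after "Emit:" as a command line: name --pt "numbers of a row" for each row, then --argument value for the rest. carry_out: Moves the arm, as the interface text tells. Its arguments: {"type":"object","properties":{"rows":{"type":"array"},"hand":{"type":"number"}},"required":["rows"]}

```bash
mkdir -p pics
cat > h.py <<'E'
from plant import *
import numpy as np, cv2
def ray(n,uv,z):
    c=camera_info(n);K=np.array(c["camera_matrix"]);d=np.array(c["dist"]);T=np.array(c["pose"])
    p=cv2.undistortPoints(np.array(uv,float).reshape(-1,1,2),K,d)[:,0]
    r=np.c_[p,np.ones(len(p))]@T[:3,:3].T;o=T[:3,3]
    return o+r*((z-o[2])/r[:,2])[:,None]
def blobs(im,lo,hi,amin=15):
    m=cv2.inRange(cv2.cvtColor(im,cv2.COLOR_RGB2HSV),lo,hi)
    n,l,s,c=cv2.connectedComponentsWithStats(m)
    return [(c[i].round(1).tolist(),s[i].tolist()) for i in range(1,n) if s[i][4]>=amin]
E
python3 - <<'E'
from h import *
o=get_obs();print(o)
for n in("top","side"):
    im=capture(n);cv2.imwrite(f"pics/{n}0.png",im[:,:,::-1]);print(n,np.array(camera_info(n)["pose"]).round(2).tolist())
    for nm,lo,hi in(("blue",(100,120,50),(130,255,255)),("red",(0,150,80),(6,255,255))):
        print(nm,*blobs(im,lo,hi),sep="\n")
E
```

```text
{'time': 0.0, 'joint_positions': array([ 1.13399928e+00,  3.42727910e-01,  1.52498875e+00, -1.06419552e-05,
        1.27539255e+00, -1.45987950e-01]), 'dq': array([-0.00099894,  0.00058963,  0.00012413,  0.00053632, -0.00043627,
        0.0002327 ]), 'tau': array([-2.35268431e-03, -4.31223428e+01, -2.44216847e+01,  7.15437136e-02,
        5.58045530e-02, -1.49322241e-04]), 'tool_pos': array([150.33967837, 502.60385928, 226.05213158]), 'tcp_rot': array([ 3.00231471,  1.56927973, -2.00088027]), 'contact_force': array([ 0.26357409,  0.53413578, -1.17082326]), 'moment': array([0.0134375 , 0.02223856, 0.00141946]), 'grip_width': 91.75429519625747}
top [[0.01, -0.99, 0.13, 432.21], [-1.0, -0.01, 0.01, 6.94], [-0.01, -0.13, -0.99, 1082.58], [0.0, 0.0, 0.0, 1.0]]
blue
([269.9, 101.8], [268, 99, 5, 7, 25])
([182.9, 137.9], [181, 136, 5, 5, 24])
([291.8, 150.1], [289, 148, 6, 5, 25])
([203.6, 187.5], [201, 185, 6, 6, 31])
([258.6, 193.9], [256, 191, 6, 6, 29])
red
([236.6, 83.4], [212, 60, 50, 48, 533])
([482.3, 214.9], [469, 201, 28, 29, 625])
side [[-1.0, -0.01, 0.04, 540.11], [-0.04, 0.7, -0.71, 895.54], [-0.02, -0.71, -0.7, 936.82], [0.0, 0.0, 0.0, 1.0]]
blue
([249.5, 182.5], [248, 174, 4, 20, 44])
([286.8, 203.5], [285, 194, 4, 21, 56])
([191.2, 230.0], [188, 221, 7, 21, 69])
([279.6, 237.9], [277, 229, 6, 22, 88])
([228.5, 254.5], [225, 245, 8, 22, 79])
red
([303.4, 93.1], [295, 88, 18, 11, 165])
([193.7, 177.0], [172, 160, 43, 26, 170])
```

View pics/top0.png

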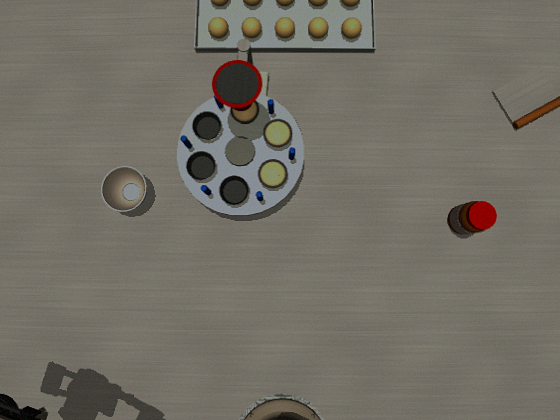

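View pics/side0.png

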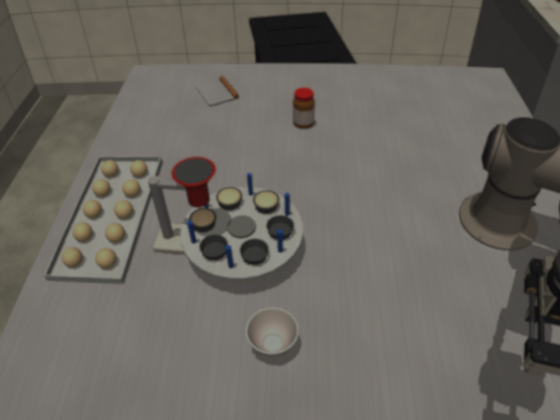

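The top view shows the carousel centred near (240,151). The chute is at (237,84), the bowl at (124,190) and the jar at (480,215). Image up is +x and left is +y, so clockwise moves the near posts from (259,194) towards (204,188). Next I'll locate the axis and posts in both views.

Run:
```python
from h import *
from scipy.optimize import least_squares
t=[(269.9,101.8),(291.8,150.1),(258.6,193.9),(203.6,187.5),(182.9,137.9)]
s=[(250,174),(287,194),(280,229),(228.5,245)]; 
side_b=[(249.5,182.5),(286.8,203.5),(279.6,237.9),(228.5,254.5),(191.2,230)]
K=np.array([-1,-2,-3,-4,-5])*60+30  # ring order clockwise from chute
for nm,P in(("top z120",ray("top",t,120)),("side z112",ray("side",side_b,112))):
    f=lambda q:np.r_[q[0]+120*np.cos(q[2]+np.radians(K))-P[:,0],q[1]+120*np.sin(q[2]+np.radians(K))-P[:,1]]
    r=least_squares(f,[650,80,0]);print(nm,P[:,:2].round(1).tolist(),"axis,phi deg",r.x[:2].round(1),np.degrees(r.x[2]).round(2),"res",r.fun.round(1))
c=ray("top",[(237,84)],245)[0];print("chute",c.round(1))
print("bowl",ray("top",[(124,190)],60).round(0),"jar",ray("top",[(482,215)],120).round(0))
from scipy.spatial.transform import Rotation as R
print(R.from_euler('xyz',get_obs()['tcp_rot']).as_matrix().round(2))
```

```text
top z120 [[781.3, 32.5], [670.1, -16.9], [571.8, 55.4], [585.3, 176.3], [697.2, 226.1]] axis,phi deg [683.1 104.3] -6.31 res [-1.5 -0.1  1.5  1.1 -0.9  0.7  2.   0.7 -0.9 -2.5]
side z112 [[665.6, -14.1], [568.7, 60.0], [582.0, 171.1], [692.7, 222.3], [787.8, 151.8]] axis,phi deg [678.7 103.9] -66.48 res [-0.4 -0.1  0.2 -0.5  0.8 -1.2 -3.9  4.2  0.8  0. ]
chute [772.6  94.5 245. ]
bowl [[588. 375.  60.]] jar [[ 528. -434.  120.]]
[[-0.   -0.96  0.29]
 [-0.    0.29  0.96]
 [-1.    0.   -0.  ]]
```

The views agree: axis at about (681,104), chute at −6° and r≈92, post A at (570,58), so the turntable reads about 0. I'll push with closed fingers at r=120, tips at z≈113, along the arc, starting about 19° behind the post.

Emit:
carry_out --hand 0 --pt "443 -481 0 60" --pt "443 -481 0 60" --pt "443 -481 0 60" --pt "443 -481 0 60" --pt "443 -481 0 60" --pt "443 -481 0 60" --pt "443 -481 0 60" --pt "443 -481 0 60" --pt "443 -481 0 60" --pt "443 -481 0 60" --pt "443 -481 0 60" --pt "443 -481 0 60" --pt "443 -481 0 60" --pt "443 -481 0 60" --pt "443 -481 0 60" --pt "443 -481 0 60" --pt "443 -481 0 60" --pt "443 -481 0 60" --pt "443 -481 0 60" --pt "443 -481 0 60"

```text
time: 1.77
tool_pos: [592.7, 21.9, 225.4]
tcp_rot: [1.271, 1.57, -2.686]
contact_force: [-0.6, -0.6, 0.4]
grip_width: 1.1
```

Run:
```python
from h import *
from scipy.spatial.transform import Rotation as R
o=get_obs();print(o['tool_pos'],R.from_euler('xyz',o['tcp_rot']).as_matrix()[:,2].round(2),o['joint_positions'].round(2))
ims=[]
for n in("top","wrist"):ims.append(capture(n))
cv2.imwrite("pics/2.png",cv2.resize(np.hstack([ims[0][20:260,80:360],cv2.resize(ims[1],(320,240))]),None,fx=1.3,fy=1.3)[:,:,::-1])
```

```text
[592.72268141  21.85013363 225.4065844 ] [-0.69  0.73  0.  ] [-0.09  0.47  1.33 -0.    1.34 -2.42]
```

View pics/2.png

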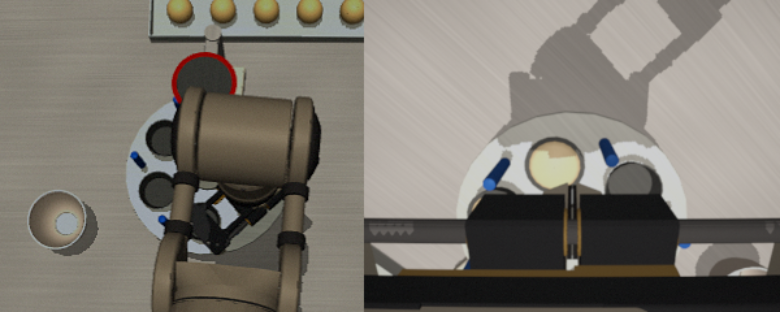

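The top view shows the wrist hanging above the carousel close to the chute. The wrist view shows closed fingers with posts on both sides. I'll check height clearance at the chute from the side before descending.

Run:
```python
from h import *
im=capture("side");cv2.imwrite("pics/3.png",cv2.resize(im[0:300,100:500],None,fx=2,fy=2,interpolation=cv2.INTER_CUBIC)[:,:,::-1])
c=camera_info("side");T=np.linalg.inv(np.array(c["pose"]))
p=np.array([get_obs()["tool_pos"],[593,22,113],[570,57.5,139],[772,95,245]])
uv=cv2.projectPoints(p,cv2.Rodrigues(T[:3,:3])[0],T[:3,3],np.array(c["camera_matrix"]),np.array(c["dist"]))[0][:,0]
print(((uv-[100,0])*2).round())
```

```text
[[353. 314.]
 [355. 385.]
 [372. 389.]
 [188. 341.]]
```

View pics/3.png

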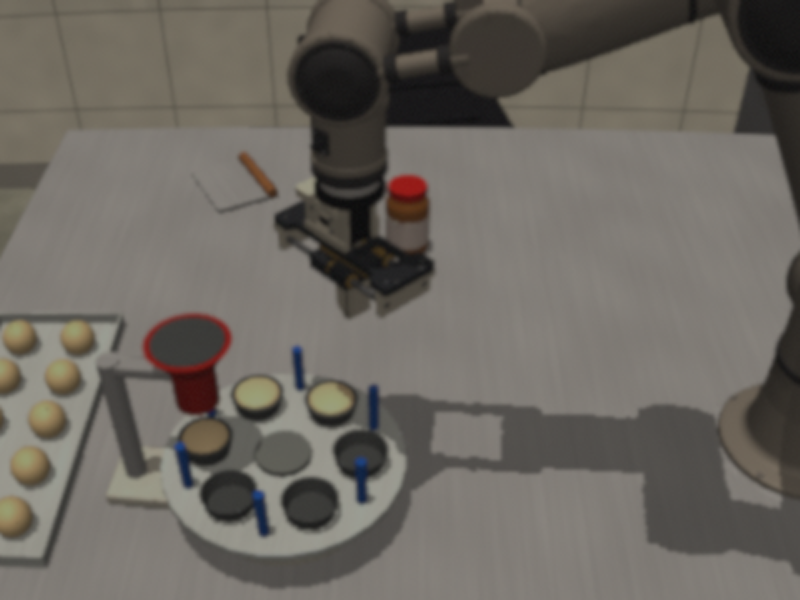

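The projected TCP matches the fingertips at (353,314). The chute (190,340) is well clear of the gripper, and the tips lie between posts. Descending.

Emit:
carry_out --pt "0 0 -25 0" --pt "0 0 -50 0" --pt "0 0 -75 0" --pt "0 0 -100 0" --pt "0 0 -112 0" --pt "0 0 -112 0" --pt "0 0 -112 0" --pt "0 0 -112 0"

```text
time: 2.58
tool_pos: [593.2, 23.4, 115.9]
tcp_rot: [-2.699, 1.568, -0.369]
contact_force: [0.8, -0.1, 0.4]
grip_width: 0.7
```

Run:
```python
from h import *
p=get_obs()["tool_pos"];print(p, get_obs()["contact_force"])
t0=np.degrees(np.arctan2(p[1]-104,p[0]-681));print(t0)
for a in range(220,152,-4):
    r=np.radians(a);print(a,(np.array([681+120*np.cos(r),104+120*np.sin(r)])-p[:2]).round(0),round(a-222))
```

```text
[593.24784741  23.4154876  115.87819459] [ 0.80411848 -0.08309733  0.42306396]
-137.43813561679025
220 [-4.  3.] -2
216 [-9. 10.] -6
212 [-14.  17.] -10
208 [-18.  24.] -14
204 [-22.  32.] -18
200 [-25.  40.] -22
196 [-28.  48.] -26
192 [-30.  56.] -30
188 [-31.  64.] -34
184 [-32.  72.] -38
180 [-32.  81.] -42
176 [-32.  89.] -46
172 [-31.  97.] -50
168 [-30. 106.] -54
164 [-28. 114.] -58
160 [-25. 122.] -62
156 [-22. 129.] -66
```

Emit:
carry_out --pt "-4 3 -3 -2" --pt "-7 7 -3 -4" --pt "-9 10 -3 -6" --pt "-12 14 -3 -8" --pt "-14 17 -3 -10" --pt "-16 21 -3 -12" --pt "-18 24 -3 -14" --pt "-20 28 -3 -16" --pt "-22 32 -3 -18" --pt "-24 36 -3 -20" --pt "-25 40 -3 -22" --pt "-27 44 -3 -24" --pt "-28 48 -3 -26"

```text
time: 3.67
tool_pos: [567.0, 68.9, 114.7]
tcp_rot: [-2.62, 1.561, -0.745]
contact_force: [1.7, -11.2, -2.0]
grip_width: 0.5
```

Run:
```python
from h import *
print(get_obs()["tool_pos"],get_obs()["contact_force"])
im=capture("side");cv2.imwrite("pics/4.png",cv2.resize(im[50:300,100:400],None,fx=2.2,fy=2.2,interpolation=cv2.INTER_CUBIC)[:,:,::-1])
for c,s in blobs(im,(100,120,50),(130,255,255)):
    P=ray("side",[c],112)[0];print(c,s[4],P[:2].round(0),np.degrees(np.arctan2(P[1]-104,P[0]-681)).round(1)%360, np.hypot(P[1]-104,P[0]-681).round(0))
```

```text
[566.99639565  68.93913838 114.73655776] [  1.66265667 -11.18172334  -2.02781897]
[264.0, 185.9] 50 [628.  -2.] 243.4 119.0
[216.5, 188.2] 50 [747.   9.] 304.8 116.0
[189.9, 219.9] 60 [796. 120.] 7.8 116.0
[290.5, 219.4] 43 [559. 113.] 175.8 123.0
[267.0, 247.4] 79 [609. 200.] 126.9 120.0
[212.5, 249.8] 91 [730. 210.] 65.2 117.0
```

View pics/4.png

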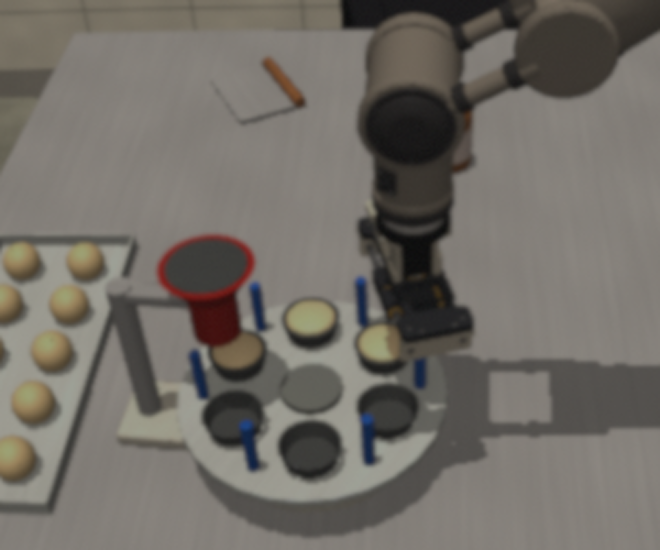

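The posts have turned about 18° clockwise, the right way, at about 11 N and with a safe overlap. I'll continue to a finger angle of about 168°, which is past half-way.

Emit:
carry_out --pt "-2 6 -1 -3" --pt "-3 10 -1 -5" --pt "-4 14 -1 -7" --pt "-5 18 -1 -9" --pt "-6 22 -1 -11" --pt "-6 27 -1 -13" --pt "-6 31 -1 -15" --pt "-6 35 -1 -17" --pt "-6 39 -1 -19" --pt "-6 43 -1 -21" --pt "-6 47 -1 -23" --pt "-5 52 -1 -25" --pt "-4 56 -1 -27" --pt "-3 60 -1 -29" --pt "-3 60 -1 -29" --pt "-3 60 -1 -29" --pt "-3 60 -1 -29" --pt "-3 60 -1 -29"

```text
time: 5.22
tool_pos: [563.9, 130.2, 114.3]
tcp_rot: [-2.417, 1.562, -1.051]
contact_force: [-0.3, -0.5, -0.1]
grip_width: 0.6
```

Run:
```python
from h import *
print(get_obs()["tool_pos"],get_obs()["contact_force"])
im=capture("side");cv2.imwrite("pics/5.png",cv2.resize(im[50:300,100:400],None,fx=2.2,fy=2.2,interpolation=cv2.INTER_CUBIC)[:,:,::-1])
for c,s in blobs(im,(100,120,50),(130,255,255)):
    P=ray("side",[c],112)[0];print(c,s[4],P[:2].round(0),np.degrees(np.arctan2(P[1]-104,P[0]-681)).round(1)%360)
```

```text
[563.86241512 130.22962029 114.3053151 ] [-0.33874952 -0.49485072 -0.09606295]
[243.3, 182.7] 44 [681. -13.] 270.2
[193.4, 233.8] 82 [781. 163.] 30.8
[283.5, 240.0] 46 [573. 177.] 145.9
[236.0, 255.1] 69 [676. 224.] 92.4
```

View pics/5.png

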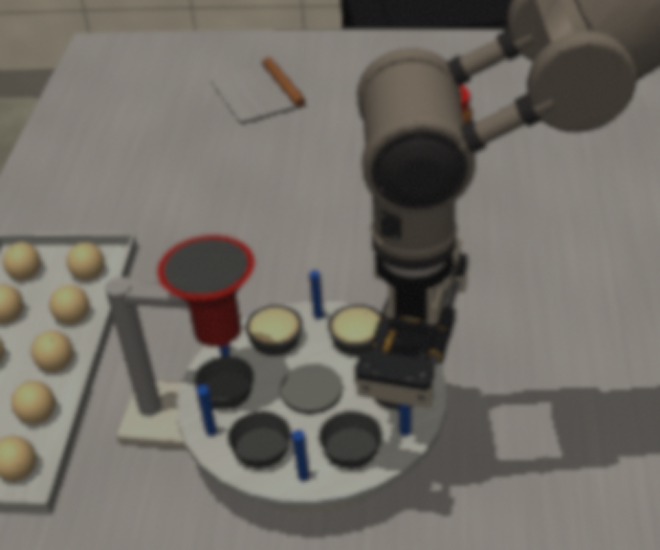

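An empty tin is now at the chute (225,380 in the crop). The rotation is about 53° and no force remains, so the detent may still be finishing. I'll back off slightly, lift, and let it settle.

Emit:
carry_out --pt "0 -8 0 0" --pt "0 -12 0 0" --pt "0 -12 20 0" --pt "0 -12 45 0" --pt "0 -12 70 0" --pt "0 -12 100 0" --pt "0 -12 130 0" --pt "-30 -30 150 0" --pt "-60 -60 150 0" --pt "-90 -90 150 0" --pt "-120 -120 150 0" --pt "-150 -150 150 0" --pt "-150 -150 150 0" --pt "-150 -150 150 0" --pt "-150 -150 150 0" --pt "-150 -150 150 0" --pt "-150 -150 150 0" --pt "-150 -150 150 0"

```text
time: 6.77
tool_pos: [414.4, -19.2, 263.9]
tcp_rot: [-2.49, 1.562, -1.122]
contact_force: [-0.2, -0.5, 0.6]
grip_width: 0.7
```

Run:
```python
from h import *
print(get_obs()["tool_pos"],get_obs()["contact_force"])
ref=sorted([203.7+60*k-0 for k in range(6)])
for i in range(2):
  for n,z in(("side",112),("top",120)):
    im=capture(n)
    for c,s in blobs(im,(100,120,50),(130,255,255)):
        P=ray(n,[c],z)[0];print(n,s[4],P[:2].round(0),np.degrees(np.arctan2(P[1]-104,P[0]-681)).round(1)%360)
    if i: cv2.imwrite(f"pics/6{n}.png",im[:,:,::-1])
cv2.imwrite("pics/6.png",np.hstack([cv2.imread("pics/6side.png")[80:420,100:400],cv2.imread("pics/6top.png")[:340,80:560]]))
```

```text
[414.38433991 -19.20251564 263.87212228] [-0.17807397 -0.49383852  0.63453815]
side 47 [671. -14.] 265.2
side 56 [571.  52.] 205.2
side 79 [786. 154.] 25.6
side 76 [578. 171.] 147.0
side 72 [686. 224.] 87.4
top 19 [792. 160.] 26.9
top 25 [785.  37.] 327.2
top 28 [691. 226.] 85.4
top 26 [676. -17.] 267.6
top 25 [582. 172.] 145.6
top 30 [574.  50.] 207.0
side 46 [671. -13.] 265.1
side 54 [571.  53.] 204.9
side 80 [786. 154.] 25.5
side 77 [579. 171.] 146.8
side 75 [687. 223.] 87.2
top 18 [792. 160.] 26.8
top 24 [785.  37.] 327.1
top 29 [691. 226.] 85.3
top 26 [676. -17.] 267.6
top 25 [582. 172.] 145.6
top 30 [574.  50.] 207.0
```

View pics/6.png

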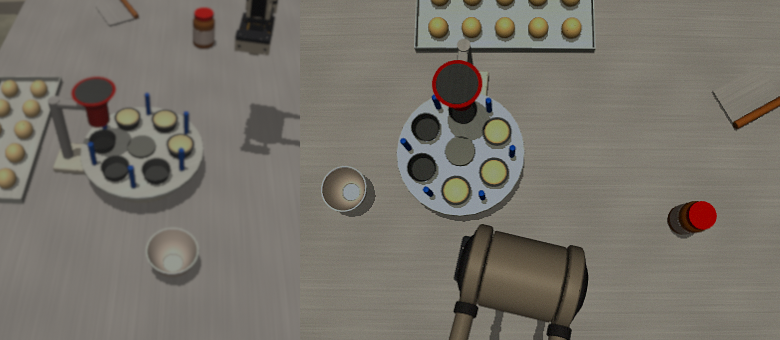

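An empty tin is under the chute, the arm is clear, and the jar and bowl look unmoved. The turntable is within about 2° of the notch and still creeping in, so I'll wait and recheck.

Emit:
carry_out --pt "0 0 0 0" --pt "0 0 0 0" --pt "0 0 0 0" --pt "0 0 0 0" --pt "0 0 0 0" --pt "0 0 0 0" --pt "0 0 0 0" --pt "0 0 0 0" --pt "0 0 0 0" --pt "0 0 0 0" --pt "0 0 0 0" --pt "0 0 0 0" --pt "0 0 0 0" --pt "0 0 0 0" --pt "0 0 0 0" --pt "0 0 0 0" --pt "0 0 0 0" --pt "0 0 0 0" --pt "0 0 0 0" --pt "0 0 0 0"

```text
time: 8.63
tool_pos: [414.0, -19.5, 263.9]
tcp_rot: [-2.491, 1.562, -1.123]
contact_force: [0.2, -0.7, -0.1]
grip_width: 0.7
```

Run:
```python
from h import *
from scipy.optimize import least_squares
K=np.arange(6)*60
for i in range(6):
    im=capture("top");P=np.array([ray("top",[c],120)[0] for c,s in blobs(im,(100,120,50),(130,255,255))])
    a=np.degrees(np.arctan2(P[:,1]-104.3,P[:,0]-683.1));phi=(a-30+30)%60-30
    if i in(0,5):print(len(P),phi.round(1),phi.mean().round(2),get_obs()["time"])
print("start -6.31; bowl/jar:",[b[0] for b in blobs(im,(0,150,80),(6,255,255))])
d=cv2.absdiff(im[:,:,::-1].copy(),cv2.imread("pics/top0.png"))
print("diff bowl",d[160:220,97:152].max(),"jar",d[195:240,445:500].max())
if abs(phi.mean()+6.3)<3: print(close_job())
```

```text
6 [-2.9 -3.9 -4.1 -3.8 -4.2 -4. ] -3.81 8.6833
6 [-2.9 -4.  -4.1 -3.8 -4.2 -4. ] -3.83 8.9333
start -6.31; bowl/jar: [[237.0, 83.5], [482.3, 214.9]]
diff bowl 19 jar 18
the job is handed in; nothing more can be done
None
```

I pushed the carousel one place clockwise with closed fingers on a near-side blue post. Past half-way the detent carried it on, and I lifted the arm clear and handed the job in at about 9 s of the 32 s allowed. The hand-in gave no verdict.

- **Turntable:** the last top view showed an empty tin under the chute. The posts were about 2.5° short of a full 60° turn, within the 10° tolerance; they had moved only 0.02° over the last 0.25 s (about 0.001 rad/s).
- **Disagreement:** the rest position differs from the start by those 2.5°, and the two cameras differ by about 2°. I put this down to the start tolerance and calibration error.
- **Jar and bowl:** pixel differences against the first picture were negligible, so I take them as unmoved.
- **Forces:** the highest wrist force I read was about 11 N, part-way through the push. At the end it was about zero and the arm touched nothing.

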